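Knock the sprung locating pin home in the polishing fixture

TASK

Free the sprung locating pin of the polishing fixture by turning its keeper knob anticlockwise to the open stop, then strike the pin fully home with a brisk knock of the mallet, which stands with its handle between the files of the rack. Use only the mallet on the pin, never the fingers. Finally stand the mallet on its flat face on the open bench and let go, leaving the stone, the insert and the pin vise where they lie.

Things in the scene. Friction and masses are not known exactly. Their poses are not given: they have to be found in the camera images.
- mallet: Bench mallet, 400 g, mostly head. Origin: centre of the flat striking face under the head, z up. Head: upright steel cylinder, 40 mm diameter, 55 mm tall, sides straight to z = 46 mm, top domed. It stands by itself on the flat face. It starts so on the bench, off the +x end of the rack, its handle in the rack's alley, where fingers have no room beside it.
- mallet_handle (a point): Point on the middle line of the mallet's flat-sided wooden handle, 68 mm from the head's axis, 30 mm above the striking face. The handle runs level along the mallet's -x, from 20 to 140 mm from the head's axis, 16 mm wide (y) and 20 mm high (z).
- rack: Fixed steel file rack, origin under its centre on the bench, 160 mm long (x), 74 mm wide (y), base 6 mm thick. Rails 22 mm wide, 40 mm high, along x at y = -26 and 26 mm leave an alley 30 mm wide, open above and at the ends. On each rail stand four upright files with blue grips, 16 mm diameter, at x = -60, -20, 20, 60 mm, tops 100 mm above the bench.
- fixture: Fixed steel polishing fixture, origin on the bench under the pin's axis. Base plate 25 mm high, x = -55 to 55 mm, y = -65 to 120 mm. The knob's axis is at x = 45, y = 90 mm. When open, the keeper arm points to the +x side; the -x side is left free for the mallet's handle.
- bridge (a point): Centre of the underside of the fixture's fixed bridge bar, 120 mm above the bench, over the pin. Bar 20 mm wide (x), 102 mm long (y), 8 mm thick, on posts 12 mm square at y = -45 and 45 mm. It leaves no room for a gripper over the pin: the mallet's head goes in under it along the fixture's x, held by the handle.
- pin_top (a point): Centre of the top of the sprung pin: upright steel pin with a flat cap, 18 mm diameter, 5 mm thick, under the middle of the bridge. Its top is 40 mm above the bench when up and 30 mm when home, the cap then sitting on the base plate.
- pin (a joint): Travel of the pin in m: 0 up, 0.010 fully home. It takes about 7 N to move it down; its tight sleeve holds it where it is left. It cannot go down while the keeper arm lies under its cap.
- keeper_grip (a point): On the knob's axis, 65 mm above the bench, inside the knob's black grip bar: 44 mm long (x), 14 mm wide (y), from 43 to 69 mm above the bench, on a disc 42 mm across. A steel keeper arm 14 mm wide, 8 mm thick, 95 mm long, just above the base plate, points from the axis along this frame's x and turns with the knob; its tip starts under the pin's cap.
- keeper (a joint): Angle of the keeper knob in rad, growing anticlockwise seen from above: near 0 the arm lies under the pin's cap (locked), 1.0 is the open stop.
- stone: Loose reddish India stone lying flat, bystander, 100 x 26 x 14 mm (x, y, z), origin at the centre of its underside.
- insert: Loose hardened steel runner insert with a channel along its top, bystander, 65 x 42 x 26 mm (x, y, z), origin at the centre of its underside.
- vise: Loose knurled brass pin vise lying along its x, bystander, 80 mm long (x = -37 to 43 mm), 12 mm thick, origin under its middle.
Things that resemble listed ones, but are neither listed nor needed, are in the scene too. Of the things shaped like the fixture, the steel one is meant. There is more than one size of the mallet; the one meant has the size given above.

How it is judged:
By the outcome, as a careful person would: the job done as asked, in the order asked, and still so for the second after the job is handed in, with the robot touching nothing.
It also fails if it takes over 72 s, if anything falls off the work surface, if the arm or the gripper's body presses on something with over 40 N, if the wrist force passes 120 N, or if a joint passes its speed limit or range.

ROBOT

A 6-joint arm with a two-finger parallel gripper is mounted at the origin on the work surface. World frame = base frame: x ahead of the robot, y to its left, z up, the work surface at z = 0. Lengths are in mm, angles in rad, forces in N, time in s.
With the tool pointing down it reaches from about 300 to 875 mm from the base axis. Payload 6.4 kg.
Tool frame: the origin (TCP) lies between the finger pads; the fingertips stand 19 mm ahead of it and the grasp point (between the pads) is the TCP; z points along the fingers, y is the line along which they close (so a half turn about z gives the same grasp; the last joint's range is limited). The gripper opens to 88 mm and grips with 3 to 60 N. Pads are 18 mm wide; open, the fingers measure 123 mm over their backs; the gripper's body (75 mm by 187 mm) begins 45 mm behind the grasp point.
Start: joints at [0.975, 0.181, 1.607, -0, 1.354, -0.206], TCP at [218.492, 531.886, 257.714] pointing down, gripper open.
Joint ranges: [-2.99, 2.99], [-0.89, 2.07], [0.3, 2.58], [-1.14, 4.28], [0, 2.63], [-3.12, 3.12]. Speed limits (rad/s): [2.57, 2.57, 3.01, 3.14, 3.14, 3.14].

INTERFACE

Orientations are given as a unit quaternion [w, x, y, z].
In Python, from plant import ctrl, cams, finder gives the robot as it stands.
- The arm moves only by the shell command python3 -m handwheel 'ROWS' [FORCE]. ROWS is JSON, a list of rows, each an object with "translation": the shift along the tool's x, y, z in mm, a list of three; "turn": the turn, a rotation vector about the tool's x, y, z in rad, a list of three; "grip": the opening, from -1 (shut) to 1 (fully open). A call has 1 to 20 rows; each row shifts and turns the commanded pose from where the row before left it, along the tool's axes as they then stand; what a row does not reach is not made up. A row lasts 1/8 s, in which the tool goes at most 62.5 mm and 10.7 degrees, less where a joint would pass 70% of its speed; a pose out of reach is approached as far as the arm can. A call is refused whole if a number of a shift passes 62.5 or a number of a turn 0.188, either way. A call with a gripper value outside its range is refused whole. The fingers move at their own pace and stop on an object; FORCE is the grip in N (left out, the last holds). Time passes only in rows, so rows that do not move let the fingers close. It gives the time, the measured TCP pose, the force, the opening and the grip force at its end, in the units of the state.
- ctrl.read_state(): the state, without advancing time (a new reading comes with each control period).
- cams.grab_frame(name): name is "side" or "top" or "wrist"; returns the picture (480x640x3 uint8, red, green, blue); there is no depth.
- cams.camera_info(name): a dict with "intrinsics" (3x3 intrinsics, pixels), "world_from_camera" (4x4, takes a point from camera to world coordinates). Camera axes: x right, y down, z forward; pixel columns grow to the right and rows downward; lengths in mm; the calibration is good to about 2 mm. The wrist camera is an equidistant fisheye: a pixel r from the principal point sees the ray r / f radians off the axis. A picture is of the moment at which its call begins: read the wrist's pose just before it. camera_info takes no time and is no camera call; for the wrist camera it gives the pose at the moment of the call.
- ctrl.sign_off(): hands the job in; it is judged then, once.
Trained networks look in the newest picture that a camera, given by its name, has taken for a name from the list of things; names that differ only in an ending like _2 or _b are one class to them, and where a whole thing is asked for, a point or a joint stands for the part that bears it (a point fixed in the world has none). Each returns a list of dicts, best first, with "score" (0 to 1); they miss things now and then, are a little off and sometimes report something else, mostly with a low value. They report only what shows in the picture. A call takes as long as a camera call. They do not tell look-alikes from the thing itself.
- finder.spot_in(camera, target): "location" ([x, y, z] in mm, in the coordinates of the camera as it stood for that picture, good to about 4 mm: the middle of the surface that is visible of it).
- finder.cut_out(camera, target): "region" (480x640 bool, what is visible of it).
The state is a dict: "time": time; "joint_pos": joint angles; "joint_velocities": joint speeds; "joint_torque": joint torques, N m; "eef_pos": TCP position; "eef_rot": TCP orientation; "wrist_force": force on the tool from outside, world axes, zero at the start; "torque": the same for the moment, N m; "width": opening from 0.0 (shut) to 1.0 (fully open); "gripper_force": force on a finger pad.
Only numpy, scipy, OpenCV 4.12 (cv2) and the standard library are available. Lean on these libraries where they do the work, as an engineer would, in place of code of your own. Each camera call takes 0.05 s, during which the arm holds its last target. There are 200 camera calls.

## Working session

There is one attempt and no reset: what is moved stays moved. The work goes in short steps, Python scripts to look and compute and a shell command to move; the robot and the scene stay as the last step left them, time stands still between calls to the robot, and variables do not carry over. Pictures are saved under pics/ and viewed, at most 10 in all, crops included, and the job is handed in when it is done.

```bash
ls; mkdir -p pics; cat > h.py <<'E'
import numpy as np, cv2
from plant import ctrl, cams, finder
from scipy.spatial.transform import Rotation as R
def save(n,f,crop=None,s=1):
    im=cams.grab_frame(n)
    im=im[:,:,::-1]
    if crop: im=im[crop[1]:crop[3],crop[0]:crop[2]]
    cv2.imwrite('pics/'+f,cv2.resize(im,None,fx=s,fy=s,interpolation=cv2.INTER_CUBIC))
def w(n,p):
    T=np.array(cams.camera_info(n)['world_from_camera']);return T[:3,:3]@np.array(p)+T[:3,3]
def pix2plane(n,u,v,z):
    c=cams.camera_info(n);K=np.array(c['intrinsics']);T=np.array(c['world_from_camera'])
    x=(u-K[0,2])/K[0,0];y=(v-K[1,2])/K[1,1]
    if n=='wrist':
        r=np.hypot(x,y);d=np.array([x/r*np.sin(r),y/r*np.sin(r),np.cos(r)]) if r>1e-9 else np.array([0,0,1.])
    else: d=np.array([x,y,1.])
    d=T[:3,:3]@d;return T[:3,3]+d*(z-T[2,3])/d[2]
def rot():
    q=ctrl.read_state()['eef_rot'];return R.from_quat([q[1],q[2],q[3],q[0]])
E
python3 - <<'E'
from h import *
s=ctrl.read_state();print(s['time'],s['eef_pos'],s['eef_rot'],s['width'],s['wrist_force'])
print(rot().as_matrix().round(2))
save('top','top0.png');save('side','side0.png')
for c in ['top','side']:
    for t in ['mallet','rack','fixture','pin_top','keeper_grip','stone','insert','vise']:
        print(c,t,[(round(d['score'],2),w(c,d['location']).round().tolist()) for d in finder.spot_in(c,t)])
E
```

```text
pics
0.0 [218.19953138 531.4464071  256.81065501] [-3.40536502e-04  1.93650514e-01  9.81070186e-01 -8.08380663e-04] 0.9942729473023296 [0.33752498 0.07186379 0.21611257]
[[-0.92  0.38 -0.  ]
 [ 0.38  0.92 -0.  ]
 [ 0.   -0.   -1.  ]]
top mallet [(0.83, [732.0, -293.0, 47.0]), (0.64, [567.0, -281.0, 40.0])]
top rack [(0.75, [480.0, -280.0, 38.0]), (0.59, [565.0, -278.0, 40.0])]
top fixture [(0.7, [486.0, 246.0, 25.0]), (0.64, [694.0, 388.0, 23.0])]
top pin_top []
top keeper_grip [(0.92, [763.0, 428.0, 43.0]), (0.79, [541.0, 278.0, 41.0]), (0.51, [488.0, 245.0, 24.0])]
top stone [(0.84, [382.0, -9.0, 16.0])]
top insert [(0.96, [571.0, -29.0, 23.0])]
top vise [(0.51, [710.0, 27.0, 10.0])]
side mallet [(0.84, [576.0, -281.0, 46.0]), (0.69, [573.0, -38.0, 23.0]), (0.61, [484.0, 220.0, 29.0])]
side rack [(0.91, [474.0, -297.0, 39.0])]
side fixture [(0.69, [691.0, 372.0, 28.0]), (0.57, [486.0, 218.0, 31.0])]
side pin_top []
side keeper_grip [(0.77, [764.0, 428.0, 40.0])]
side stone [(0.87, [381.0, -11.0, 14.0])]
side insert [(0.74, [575.0, -36.0, 27.0])]
side vise []
```

View pics/top0.png

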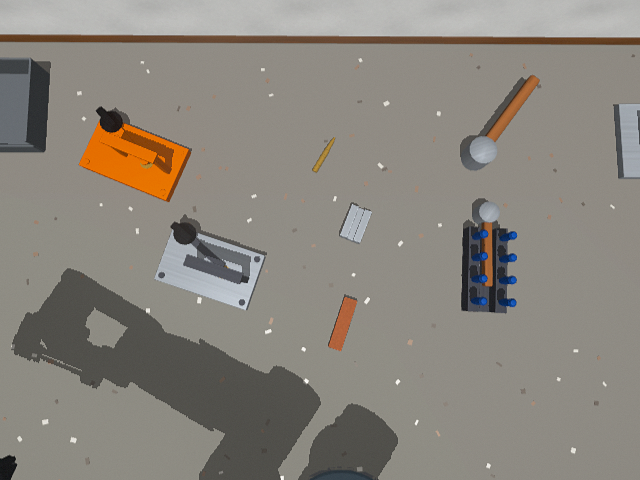

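View pics/side0.png

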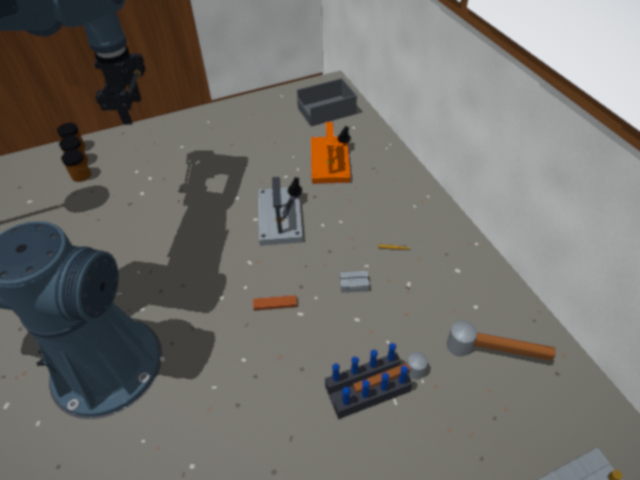

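The top picture shows two fixtures: the steel one at px (211,267), with its knob at (184,233), and an orange look-alike at (135,158). It also shows two mallets. The small one has its head at (489,212) and its handle in the rack's alley; the larger one, with a free handle, is at (483,150). The steel fixture and the rack mallet match the description. Bystanders are the stone (343,322), the insert (355,222) and the vise (324,155).

```bash
python3 - <<'E'
from h import *
for n,(u,v),z in [('c1',(266,252),25),('c2',(250,308),25),('c3',(156,280),25),('knob',(184,233),69),('bighead',(483,150),60),('head',(489,212),55)]:
    print(n,pix2plane('top',u,v,z).round(1))
for t in ['fixture','keeper_grip','mallet','bridge']:
    cams.grab_frame('top')
    for d in finder.cut_out('top',t):
        m=d['region'];ys,xs=np.nonzero(m);print(t,round(d['score'],2),xs.mean().round(),ys.mean().round(),m.sum(),cv2.minAreaRect(np.c_[xs,ys].astype(np.float32)))
        if t=='mallet':
            e=cv2.fitLine(np.c_[xs,ys].astype(np.float32),cv2.DIST_L2,0,.01,.01).ravel();print(e)
print(np.array(cams.camera_info('wrist')['world_from_camera']).round(2))
print(cams.camera_info('wrist')['intrinsics'])
im=cams.grab_frame('top')[:,:,::-1]
a=cv2.resize(im[190:320,140:280],None,fx=2.8,fy=2.8*1.1,interpolation=3)
b=cv2.resize(im[190:320,430:560],None,fx=3,fy=2.8*1.1,interpolation=3)
cv2.imwrite('pics/crop1.png',np.hstack([a,b]));print(a.shape,b.shape)
E
```

```text
c1 [517.4 139.4  25. ]
c2 [411.8 168.5  25. ]
c3 [464.6 346.2  25. ]
knob [548.7 285.4  69. ]
bighead [ 707.6 -271.6   60. ]
head [ 589.8 -280.1   55. ]
fixture 0.78 209.0 266.0 5896 ((209.71533203125, 265.0328369140625), (100.1307144165039, 64.3331298828125), 19.983104705810547)
fixture 0.65 134.0 156.0 5659 ((133.65293884277344, 153.5117645263672), (103.17465209960938, 63.88388442993164), 22.833654403686523)
keeper_grip 0.8 192.0 240.0 672 ((195.60655212402344, 246.327880859375), (63.50629425048828, 22.022342681884766), 50.194427490234375)
keeper_grip 0.59 112.0 122.0 547 ((114.39518737792969, 122.59773254394531), (43.0587272644043, 20.65115737915039), 25.201122283935547)
mallet 0.84 487.0 236.0 1080 ((482.4923400878906, 243.0063018798828), (26.96784019470215, 84.88422393798828), 5.630682945251465)
[2.9894622e-02 9.9955308e-01 4.8666388e+02 2.3571852e+02]
mallet 0.74 496.0 130.0 1848 ((504.4834289550781, 124.6850814819336), (29.13712501525879, 114.54161834716797), 41.987213134765625)
[  0.60027295  -0.7997952  495.82574    129.84525   ]
bridge 0.86 209.0 266.0 5820 ((209.858642578125, 263.95159912109375), (99.99459838867188, 63.990562438964844), 18.88608741760254)
[[ 3.8000e-01  8.9000e-01  2.4000e-01  1.5771e+02]
 [ 9.2000e-01 -3.7000e-01 -1.0000e-01  5.5704e+02]
 [ 0.0000e+00  2.6000e-01 -9.7000e-01  3.8421e+02]
 [ 0.0000e+00  0.0000e+00  0.0000e+00  1.0000e+00]]
[[371.64829954   0.         316.77245095]
 [  0.         371.64829954 237.28695212]
 [  0.           0.           1.        ]]
(400, 392, 3) (400, 390, 3)
```

View pics/crop1.png

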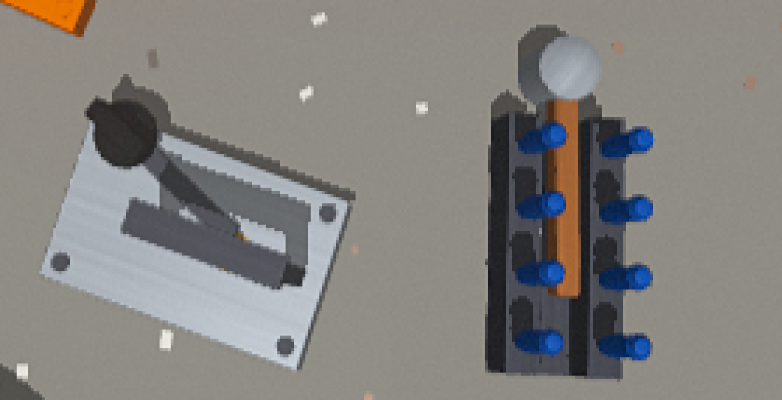

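The crop confirms the choice: the steel fixture at left, with its keeper arm under the bridge, and the small mallet in the rack at right. Plate corner distances of 109.5 and 185 mm match the description. This puts the fixture near (483,216) with yaw about -16°, and the knob near (551,289). I'll move above the knob and align to its bar.

```bash
python3 -m handwheel '[{"translation":[-50,-12,8],"turn":[0,0,0],"grip":1},{"translation":[-50,-12,8],"turn":[0,0,0],"grip":1},{"translation":[-50,-12,8],"turn":[0,0,0],"grip":1},{"translation":[-50,-12,8],"turn":[0,0,0],"grip":1},{"translation":[-50,-12,8],"turn":[0,0,0],"grip":1},{"translation":[-50,-12,8],"turn":[0,0,0],"grip":1},{"translation":[-50,-12,8],"turn":[0,0,0],"grip":1},{"translation":[-50,-12,8],"turn":[0,0,0],"grip":1},{"translation":[0,0,0],"turn":[0,0,0.185],"grip":1},{"translation":[0,0,0],"turn":[0,0,0.185],"grip":1},{"translation":[0,0,0],"turn":[0,0,0.185],"grip":1},{"translation":[0,0,0],"turn":[0,0,0.185],"grip":1},{"translation":[0,0,0],"turn":[0,0,0.185],"grip":1},{"translation":[0,0,0],"turn":[0,0,0.185],"grip":1},{"translation":[0,0,0],"turn":[0,0,0.185],"grip":1},{"translation":[0,0,0],"turn":[0,0,0.185],"grip":1},{"translation":[0,0,0],"turn":[0,0,0.185],"grip":1},{"translation":[0,0,0],"turn":[0,0,0.185],"grip":1}]' 40
python3 - <<'E'
from h import *
s=ctrl.read_state();print(s['time'],s['eef_pos'],rot().as_matrix().round(3),s['joint_pos'])
c=cams.camera_info('wrist');np.savez('c1.npz',K=c['intrinsics'],T=c['world_from_camera'])
save('wrist','w1.png')
for t in ['keeper_grip','pin_top','fixture']:
    print(t,[(round(d['score'],2),w('wrist',d['location']).round(1).tolist()) for d in finder.spot_in('wrist',t)])
E
```

```text
time: 3.6
eef_pos: [552.0, 291.1, 193.7]
eef_rot: [-0.0, 0.901, 0.433, -0.0]
wrist_force: [0.6, -0.8, -0.5]
width: 0.998
gripper_force: 0.0
3.6 [551.99953104 291.10145373 193.65214565] [[ 0.625  0.781 -0.   ]
 [ 0.781 -0.625 -0.   ]
 [-0.    -0.    -1.   ]] [2.95388109e-01 3.47929984e-01 1.53467783e+00 1.42265455e-06
 1.25909100e+00 9.70444260e-01]
keeper_grip [(0.93, [706.2, 387.9, 33.7]), (0.89, [547.9, 284.7, 45.1])]
pin_top [(0.65, [689.2, 373.8, 40.2]), (0.57, [482.9, 224.5, 38.0])]
fixture [(0.56, [673.6, 359.9, 30.1])]
```

View pics/w1.png

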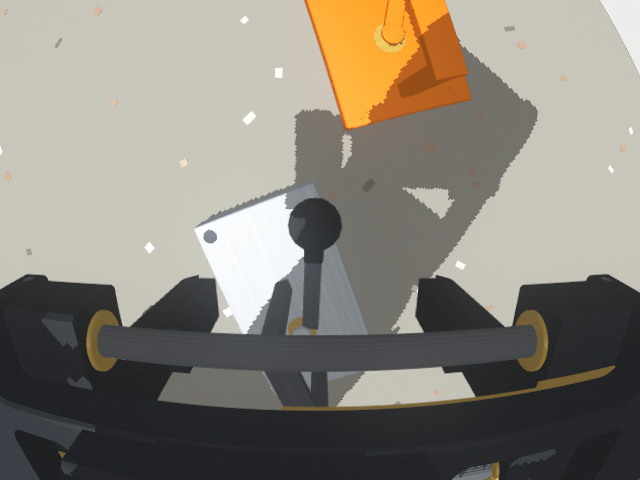

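The wrist picture shows the steel plate's +y corners at (195,230) and (313,183), the knob disc at (315,225), the arm running down to about (303,330) where the pin cap is, and the bridge at left. I'll turn these into positions.

```bash
python3 - <<'E'
from h import *
for n,(u,v),z in [('cA(-55,120)',(195,230),25),('cB(55,120)',(313,183),25),('disc',(315,225),43),('disc69',(315,225),69),('arm near',(314,262),33),('arm2',(310,318),33),('pin',(302,332),40)]:
    print(n,pix2plane('wrist',u,v,z).round(1))
cams.grab_frame('wrist')
for d in finder.cut_out('wrist','keeper_grip'):
    ys,xs=np.nonzero(d['region']);print(d['score'],xs.min(),xs.max(),ys.min(),ys.max(),d['region'].sum())
im=cams.grab_frame('wrist')[:,:,::-1][165:345,220:420]
im=cv2.convertScaleAbs(im.astype(np.float32)**0.6*9)
cv2.imwrite('pics/w1c.png',cv2.resize(im,None,fx=3.3,fy=3.3,interpolation=3))
E
```

```text
cA(-55,120) [467.6 349.6  25. ]
cB(55,120) [570.3 317.9  25. ]
disc [552.9 293.1  43. ]
disc69 [556.8 297.8  69. ]
arm near [531.6 267.4  33. ]
arm2 [497.  229.2  33. ]
pin [485.4 225.4  40. ]
0.93 287 341 198 328 3627
0.76 386 408 0 26 491
```

View pics/w1c.png

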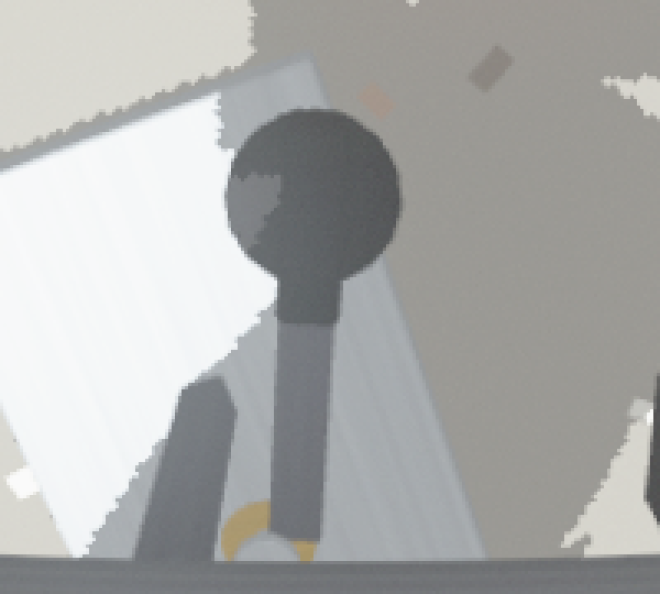

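```bash
python3 -m handwheel '[{"translation":[1,0,0],"turn":[0,0,0.07],"grip":1},{"translation":[0,0,0],"turn":[0,-0.146,0],"grip":0.3},{"translation":[0,0,0],"turn":[0,-0.146,0],"grip":0.0},{"translation":[0,0,0],"turn":[0,-0.146,0],"grip":0.0},{"translation":[17,0,37],"turn":[0,0,0],"grip":0.0},{"translation":[17,0,37],"turn":[0,0,0],"grip":0},{"translation":[17,0,37],"turn":[0,0,0],"grip":0},{"translation":[0,0,0],"turn":[0,0,0],"grip":-1},{"translation":[0,0,0],"turn":[0,0,0],"grip":-1},{"translation":[0,0,0],"turn":[0,0,0],"grip":-1},{"translation":[0,0,0],"turn":[0,0,0],"grip":-1},{"translation":[0,0,0],"turn":[0,0,0],"grip":-1}]' 40
python3 - <<'E'
from h import *
s=ctrl.read_state();print(s['time'],s['eef_pos'],rot().as_matrix().round(3),s['width'],s['gripper_force'],s['torque'])
print('zup in tool',rot().inv().apply([0,0,1]))
E
```

```text
time: 5.45
eef_pos: [551.8, 293.3, 74.0]
eef_rot: [0.086, 0.893, 0.395, -0.198]
wrist_force: [-5.0, 5.5, 2.7]
width: 0.153
gripper_force: 40.0
5.45 [551.77483736 293.33795918  73.98330865] [[ 0.61   0.739 -0.285]
 [ 0.671 -0.673 -0.31 ]
 [-0.421 -0.002 -0.907]] 0.15291954112689654 40.00078126616245 [ 0.73825357  0.83129504 -0.49481727]
zup in tool [-0.42131944 -0.00185092 -0.90691042]
```

```bash
python3 -m handwheel '[{"translation":[0,0,0],"turn":[-0.069,0,-0.15],"grip":-1},{"translation":[0,0,0],"turn":[-0.069,0,-0.15],"grip":-1},{"translation":[0,0,0],"turn":[-0.069,0,-0.15],"grip":-1}]' 50
python3 -m handwheel '[{"translation":[0,0,0],"turn":[-0.069,0,-0.15],"grip":-1},{"translation":[0,0,0],"turn":[-0.069,0,-0.15],"grip":-1}]'
python3 -c "
from h import *
s=ctrl.read_state();print(s['eef_pos'],rot().as_matrix().round(3)[:,0],s['width'],s['torque'],s['wrist_force'])"
```

```text
time: 5.82
eef_pos: [551.6, 293.5, 74.0]
eef_rot: [0.132, 0.767, 0.604, -0.17]
wrist_force: [-6.6, 5.8, 3.4]
width: 0.153
gripper_force: 50.0
time: 6.08
eef_pos: [551.4, 293.5, 74.0]
eef_rot: [0.157, 0.658, 0.722, -0.146]
wrist_force: [-6.4, 5.1, 3.6]
width: 0.154
gripper_force: 50.0
[551.40250447 293.49460711  73.98673384] [-0.085  0.904 -0.42 ] 0.15418931923504456 [ 0.60912132  1.10779745 -0.525886  ] [-6.36167224  5.07073791  3.59749968]
```

```bash
python3 -m handwheel '[{"translation":[0,0,0],"turn":[-0.06,0,-0.13],"grip":-1},{"translation":[0,0,0],"turn":[0,0,0],"grip":-1}]'
python3 -c "
from h import *
s=ctrl.read_state();x=rot().as_matrix()[:,0];print(np.degrees(np.arctan2(x[1],x[0])),s['torque'])"
python3 -m handwheel '[{"translation":[0,0,0],"turn":[-0.021,0,-0.045],"grip":-1},{"translation":[0,0,0],"turn":[0,0,0],"grip":-1}]'
python3 -c "
from h import *
s=ctrl.read_state();x=rot().as_matrix()[:,0];print(np.degrees(np.arctan2(x[1],x[0])),s['torque'],s['wrist_force'])"
```

```text
time: 6.32
eef_pos: [551.2, 293.4, 74.0]
eef_rot: [0.167, 0.606, 0.766, -0.134]
wrist_force: [-6.0, 6.6, 2.5]
width: 0.148
gripper_force: 50.0
103.32512978440303 [ 0.89259571  1.04800246 -0.95966457]
time: 6.58
eef_pos: [551.1, 293.2, 74.0]
eef_rot: [0.17, 0.588, 0.78, -0.13]
wrist_force: [-7.5, 6.6, 5.9]
width: 0.153
gripper_force: 52.0
106.01999375574613 [ 0.63431379  1.27947563 -1.41991639] [-7.46679552  6.55729545  5.94452896]
```

The tool has turned 1.02 rad and the torque is rising, so the keeper is at its stop. I'll release, retreat and check.

```bash
python3 -m handwheel '[{"translation":[0,0,0],"turn":[0,0,0],"grip":0},{"translation":[0,0,0],"turn":[0,0,0],"grip":0.2},{"translation":[0,0,0],"turn":[0,0,0],"grip":0.2},{"translation":[0,0,-45],"turn":[0,0,0],"grip":0.2},{"translation":[0,0,-45],"turn":[0,0,0],"grip":0.2},{"translation":[0,0,-45],"turn":[0,0,0],"grip":0.2},{"translation":[0,0,-20],"turn":[0,0.146,0],"grip":1},{"translation":[0,0,-20],"turn":[0,0.146,0],"grip":1},{"translation":[0,0,0],"turn":[0,0.146,0],"grip":1},{"translation":[0,0,0],"turn":[0,0,0],"grip":1}]'
python3 - <<'E'
from h import *
s=ctrl.read_state();print(s['time'],s['eef_pos'],rot().as_matrix().round(3),s['joint_pos'])
save('wrist','w2.png')
im=cams.grab_frame('top')[:,:,::-1]
a=cv2.resize(im[190:320,130:280],(640,480),interpolation=3)
w_=cv2.resize(cv2.imread('pics/w2.png'),(480,360))
cv2.imwrite('pics/w2b.png',np.hstack([w_,cv2.resize(im[210:310,150:250],(300,360),interpolation=3)]))
E
```

```text
time: 7.82
eef_pos: [534.5, 357.6, 232.1]
eef_rot: [-0.002, 0.603, 0.798, -0.001]
wrist_force: [-1.3, -0.2, -0.7]
width: 0.999
gripper_force: 0.0
7.825 [534.47974171 357.63859099 232.13508355] [[-0.272  0.962 -0.005]
 [ 0.962  0.272  0.001]
 [ 0.002 -0.004 -1.   ]] [0.40422653 0.35303591 1.44656927 0.00280722 1.34588012 0.12791039]
```

View pics/w2b.png

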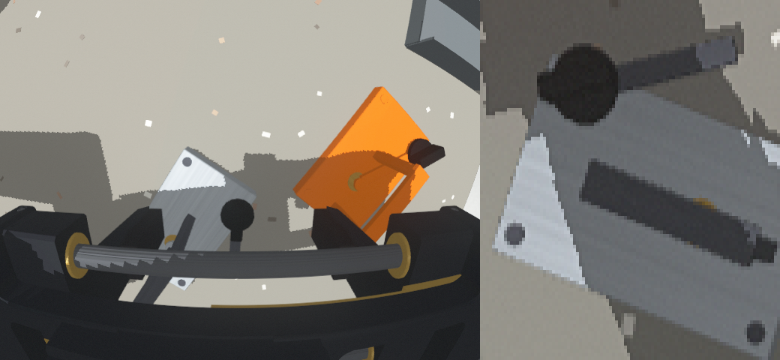

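The keeper arm now points off to +x; in the top crop it runs from (580,85) to (740,40), about -77° in the world, as expected for the open stop. Next I go over to the mallet.

```bash
python3 -m handwheel '[{"translation":[-57,-11.4,0],"turn":[0,0,0],"grip":1},{"translation":[-57,-11.4,0],"turn":[0,0,0],"grip":1},{"translation":[-57,-11.4,0],"turn":[0,0,0],"grip":1},{"translation":[-57,-11.4,0],"turn":[0,0,0],"grip":1},{"translation":[-57,-11.4,0],"turn":[0,0,0],"grip":1},{"translation":[-57,-11.4,0],"turn":[0,0,0],"grip":1},{"translation":[-57,-11.4,0],"turn":[0,0,0],"grip":1},{"translation":[-57,-11.4,0],"turn":[0,0,0],"grip":1},{"translation":[-57,-11.4,0],"turn":[0,0,0],"grip":1},{"translation":[-57,-11.4,0],"turn":[0,0,0],"grip":1},{"translation":[-57,-11.4,0],"turn":[0,0,0],"grip":1}]'
python3 -m handwheel '[{"translation":[0,0,0],"turn":[0,0,0.185],"grip":1},{"translation":[0,0,0],"turn":[0,0,0.185],"grip":1},{"translation":[0,0,0],"turn":[0,0,0.185],"grip":1},{"translation":[0,0,0],"turn":[0,0,0.185],"grip":1},{"translation":[0,0,0],"turn":[0,0,0.185],"grip":1},{"translation":[0,0,0],"turn":[0,0,0.185],"grip":1},{"translation":[0,0,0],"turn":[0,0,0.185],"grip":1},{"translation":[0,0,0],"turn":[0,0,0.185],"grip":1},{"translation":[0,0,0],"turn":[0,0,0.185],"grip":1},{"translation":[0,0,0],"turn":[0,0,0.185],"grip":1},{"translation":[0,0,0],"turn":[0,0,0],"grip":1}]'
python3 - <<'E'
from h import *
s=ctrl.read_state();print(s['time'],s['eef_pos'],rot().as_matrix().round(3),s['joint_pos'])
c=cams.camera_info('wrist');print(np.array(c['world_from_camera'])[:3,3])
save('wrist','w3.png')
for t in ['mallet','mallet_handle']:
    print(t,[(round(d['score'],2),w('wrist',d['location']).round(1).tolist()) for d in finder.spot_in('wrist',t)])
E
```

```text
time: 9.3
eef_pos: [585.9, -278.4, 229.1]
eef_rot: [-0.004, 0.601, 0.799, -0.002]
wrist_force: [0.3, 0.8, 0.2]
width: 1.001
gripper_force: 0.0
time: 10.68
eef_pos: [585.9, -276.5, 229.1]
eef_rot: [-0.001, 1.0, 0.002, -0.004]
wrist_force: [1.5, -0.3, -0.4]
width: 1.0
gripper_force: 0.0
10.675 [ 585.92271846 -276.54223146  229.05646408] [[ 1.     0.004 -0.009]
 [ 0.004 -1.     0.001]
 [-0.009 -0.001 -1.   ]] [-0.62199305  0.3691313   1.43170826 -0.00406501  1.34840046  0.94620567]
[ 654.88766731 -276.70460595  354.96069654]
mallet [(0.93, [578.9, -283.4, 40.4]), (0.78, [712.5, -280.5, 65.6])]
mallet_handle [(0.79, [712.1, -279.7, 66.5]), (0.65, [577.7, -281.2, 39.0])]
```

View pics/w3.png

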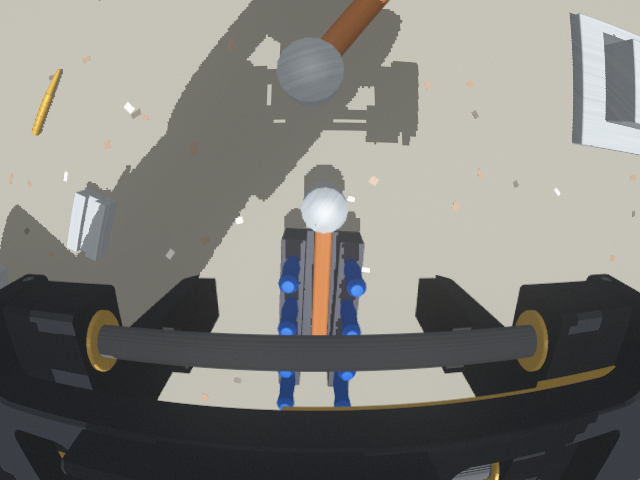

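The wrist picture shows the target head at (325,210), its handle running down from (323,235) to (320,330), the first file tops at (288,287) and (357,290), and the big mallet's head at (310,70).

```bash
python3 - <<'E'
from h import *
for n,(u,v),z in [('head46',(325,210),46),('hl',(302,210),46),('hr',(348,210),46),('h1',(323,240),40),('h2',(320.5,330),40),('f1',(288,287),100),('f2',(357,290),100),('railL end',(283,232),40),('railR end',(362,237),40),('big',(310,70),60)]:
    print(n,pix2plane('wrist',u,v,z).round(1))
E
```

```text
head46 [ 592.5 -283.8   46. ]
hl [ 592.5 -264.3   46. ]
hr [ 592.7 -303.4   46. ]
h1 [ 564.3 -282.4   40. ]
h2 [ 473.6 -280.9   40. ]
f1 [ 544.8 -255.6  100. ]
f2 [ 542.5 -307.3  100. ]
railL end [ 571.5 -247.2   40. ]
railR end [ 567.2 -317.    40. ]
big [ 708.  -271.1   60. ]
```

```bash
python3 -m handwheel '[{"translation":[5,6,0],"turn":[0,-0.131,0],"grip":1},{"translation":[0,0,0],"turn":[0,-0.131,0],"grip":1},{"translation":[12.6,0,47.1],"turn":[0,0,0],"grip":1},{"translation":[12.6,0,47.1],"turn":[0,0,0],"grip":1},{"translation":[12.6,0,47.1],"turn":[0,0,0],"grip":1},{"translation":[12.6,0,47.1],"turn":[0,0,0],"grip":1},{"translation":[0,0,0],"turn":[0,0,0],"grip":1}]' 50
python3 -m handwheel '[{"translation":[0,0,0],"turn":[0,0,0],"grip":-1},{"translation":[0,0,0],"turn":[0,0,0],"grip":-1},{"translation":[0,0,0],"turn":[0,0,0],"grip":-1},{"translation":[0,0,0],"turn":[0,0,0],"grip":-1}]'
python3 -c "
from h import *
print(rot().as_matrix().round(3))"
```

```text
time: 11.7
eef_pos: [586.1, -281.1, 30.1]
eef_rot: [-0.003, 0.99, 0.001, -0.138]
wrist_force: [-0.3, 0.4, -0.2]
width: 0.999
gripper_force: 0.0
time: 12.2
eef_pos: [589.9, -283.6, 36.1]
eef_rot: [-0.0, 0.991, 0.0, -0.133]
wrist_force: [-0.1, 0.1, 0.4]
width: 0.571
gripper_force: 0.0
[[ 0.965  0.    -0.263]
 [ 0.    -1.     0.001]
 [-0.263 -0.001 -0.965]]
```

```bash
python3 -m handwheel '[{"translation":[0,0,0],"turn":[0,0,0],"grip":-1},{"translation":[0,0,0],"turn":[0,0,0],"grip":-1},{"translation":[0,0,0],"turn":[0,0,0],"grip":-1}]'
python3 -m handwheel '[{"translation":[-3,0,-10],"turn":[0,0,0],"grip":-1},{"translation":[-3,0,-10],"turn":[0,0,0],"grip":-1},{"translation":[0,0,0],"turn":[0,0,0],"grip":-1}]'
python3 -c "
from h import *
s=ctrl.read_state();print(s['torque'])
save('side','s4.png',(290,300,490,450),3.5)"
```

```text
time: 12.58
eef_pos: [589.5, -283.2, 35.3]
eef_rot: [-0.001, 0.991, 0.0, -0.134]
wrist_force: [0.4, 1.3, 3.8]
width: 0.432
gripper_force: 50.0
time: 12.95
eef_pos: [589.5, -283.8, 57.0]
eef_rot: [-0.0, 0.991, 0.0, -0.133]
wrist_force: [-0.8, 0.4, -2.9]
width: 0.438
gripper_force: 50.0
[-0.00634367 -0.15484996  0.05093582]
```

View pics/s4.png

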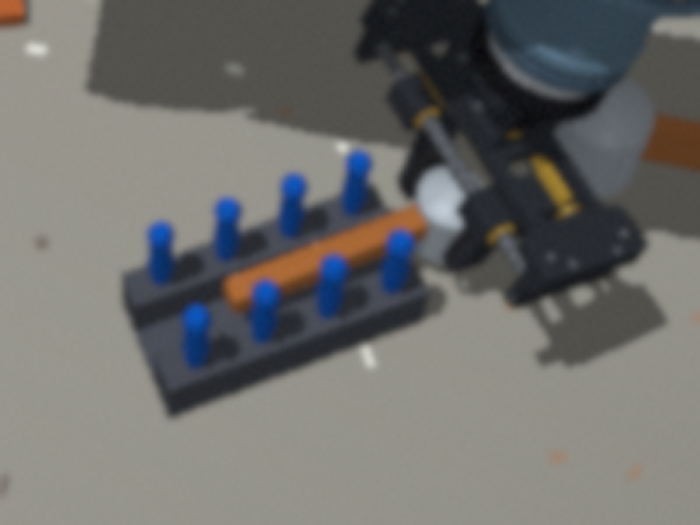

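The side picture shows the mallet lifted in the gripper at (440,200) with its handle level between the files. I'll keep lifting, then carry it to open bench and set it down to re-grasp it by the handle.

```bash
python3 -m handwheel '[{"translation":[-8,0,-29],"turn":[0,0,0],"grip":-1},{"translation":[-8,0,-29],"turn":[0,0,0],"grip":-1},{"translation":[-8,0,-29],"turn":[0,0,0],"grip":-1},{"translation":[-4,0,-14.5],"turn":[0,0,0],"grip":-1},{"translation":[0,0,0],"turn":[0,0,0],"grip":-1},{"translation":[-17,-36,4.5],"turn":[0,0,0],"grip":-1},{"translation":[-17,-36,4.5],"turn":[0,0,0],"grip":-1},{"translation":[-17,-36,4.5],"turn":[0,0,0],"grip":-1},{"translation":[-17,-36,4.5],"turn":[0,0,0],"grip":-1},{"translation":[8,0,29],"turn":[0,0,0],"grip":-1},{"translation":[8,0,29],"turn":[0,0,0],"grip":-1},{"translation":[8,0,29],"turn":[0,0,0],"grip":-1},{"translation":[0,0,0],"turn":[0,0,0],"grip":-1}]'
```

```text
time: 14.62
eef_pos: [515.5, -138.0, 68.2]
eef_rot: [-0.002, 0.991, 0.0, -0.137]
wrist_force: [-0.3, 0.0, -3.4]
width: 0.437
gripper_force: 50.0
```

```bash
python3 -m handwheel '[{"translation":[4,0,14.5],"turn":[0,0,0],"grip":-1},{"translation":[2.6,0,9.6],"turn":[0,0,0],"grip":-1},{"translation":[0,0,0],"turn":[0,0,0],"grip":-1}]'
python3 -m handwheel '[{"translation":[1.3,0,4.8],"turn":[0,0,0],"grip":-1},{"translation":[0.4,0,1.5],"turn":[0,0,0],"grip":-1},{"translation":[0,0,0],"turn":[0,0,0],"grip":-1}]'
```

```text
time: 15.0
eef_pos: [518.0, -139.1, 46.2]
eef_rot: [-0.001, 0.991, 0.0, -0.134]
wrist_force: [0.1, -0.7, -4.5]
width: 0.434
gripper_force: 50.0
time: 15.38
eef_pos: [518.5, -139.3, 40.3]
eef_rot: [-0.001, 0.991, 0.0, -0.134]
wrist_force: [-0.4, -0.2, -3.4]
width: 0.437
gripper_force: 50.0
```

```bash
python3 -m handwheel '[{"translation":[0.7,0,2.5],"turn":[0,0,0],"grip":-1},{"translation":[0,0,0],"turn":[0,0,0],"grip":-1}]'
python3 -m handwheel '[{"translation":[0.5,0,1.6],"turn":[0,0,0],"grip":-1},{"translation":[0,0,0],"turn":[0,0,0],"grip":-1},{"translation":[0,0,0],"turn":[0,0,0],"grip":-1}]'
```

```text
time: 15.62
eef_pos: [518.3, -139.2, 37.5]
eef_rot: [-0.001, 0.991, 0.0, -0.134]
wrist_force: [0.1, -0.7, -2.9]
width: 0.435
gripper_force: 50.0
time: 16.0
eef_pos: [518.5, -139.3, 35.9]
eef_rot: [-0.001, 0.991, 0.0, -0.134]
wrist_force: [-0.1, -0.8, -3.9]
width: 0.437
gripper_force: 50.0
```

```bash
python3 -m handwheel '[{"translation":[0.3,0,1.2],"turn":[0,0,0],"grip":-1},{"translation":[0,0,0],"turn":[0,0,0],"grip":-1},{"translation":[0,0,0],"turn":[0,0,0],"grip":-1}]'
python3 -m handwheel '[{"translation":[0,0,0],"turn":[0,0,0],"grip":0.5},{"translation":[0,0,0],"turn":[0,0,0],"grip":1},{"translation":[0,0,0],"turn":[0,0,0],"grip":1},{"translation":[-8,0,-29],"turn":[0,0,0],"grip":1},{"translation":[-12,0,-44],"turn":[0,0,0],"grip":1},{"translation":[-12,0,-44],"turn":[0,0,0],"grip":1},{"translation":[-40,0,0],"turn":[0,0.131,0],"grip":1},{"translation":[-40,0,0],"turn":[0,0.131,0],"grip":1},{"translation":[0,0,0],"turn":[0,0,0],"grip":1},{"translation":[0,0,0],"turn":[0,0,0],"grip":1}]'
python3 - <<'E'
from h import *
s=ctrl.read_state();print(s['time'],s['eef_pos'],rot().as_matrix().round(3),s['joint_pos'])
save('wrist','w5.png')
for t in ['mallet','mallet_handle']:
    print(t,[(round(d['score'],2),w('wrist',d['location']).round(1).tolist()) for d in finder.spot_in('wrist',t)])
E
```

```text
time: 16.38
eef_pos: [518.7, -139.4, 35.3]
eef_rot: [-0.001, 0.991, 0.0, -0.133]
wrist_force: [-1.2, 0.6, 5.5]
width: 0.436
gripper_force: 50.0
time: 17.62
eef_pos: [441.1, -140.2, 173.0]
eef_rot: [-0.0, 1.0, -0.0, -0.002]
wrist_force: [0.1, -0.1, 1.0]
width: 0.999
gripper_force: 0.0
17.625 [ 441.09763447 -140.17835879  172.98132928] [[ 1.    -0.001 -0.004]
 [-0.001 -1.     0.   ]
 [-0.004 -0.    -1.   ]] [-0.56366325  0.02907312  1.95736217 -0.00231622  1.15910141  1.00867806]
mallet [(0.81, [491.7, -138.8, 41.0])]
mallet_handle [(0.61, [488.7, -139.6, 37.6])]
```

View pics/w5.png

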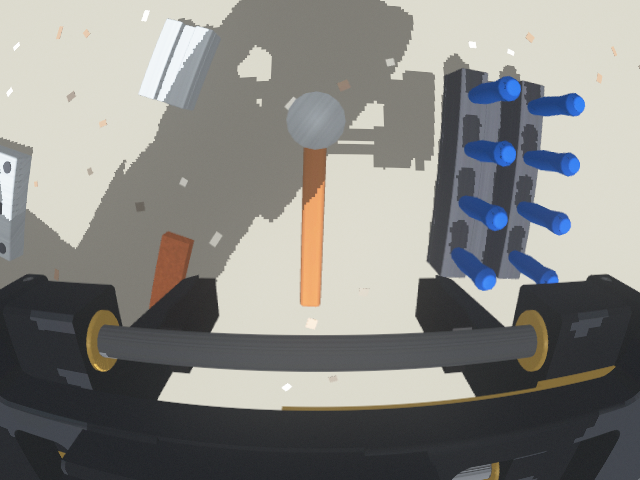

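The wrist picture shows the mallet standing on open bench, with its head at (316,121) and its handle running from (315,150) to (310,305). The stone, the insert and the rack are clear of it.

```bash
python3 - <<'E'
from h import *
for n,(u,v),z in [('head46',(316,122),46),('h1',(314.5,160),40),('h2',(310.5,300),40),('end',(310.5,304),40)]:
    print(n,pix2plane('wrist',u,v,z).round(1))
E
```

```text
head46 [ 520.8 -139.6   46. ]
h1 [ 494.6 -138.6   40. ]
h2 [ 389.3 -135.4   40. ]
end [ 385.9 -135.4   40. ]
```

```bash
python3 -m handwheel '[{"translation":[6,-3,20],"turn":[0,0.004,0.03],"grip":0.4},{"translation":[0,0,45],"turn":[0,0,0],"grip":0.2},{"translation":[0,0,45],"turn":[0,0,0],"grip":0},{"translation":[0,0,33],"turn":[0,0,0],"grip":0},{"translation":[0,0,0],"turn":[0,0,0],"grip":-0.3},{"translation":[0,0,0],"turn":[0,0,0],"grip":-1},{"translation":[0,0,0],"turn":[0,0,0],"grip":-1},{"translation":[0,0,0],"turn":[0,0,0],"grip":-1}]' 60
python3 -m handwheel '[{"translation":[0,0,0],"turn":[0,0,0],"grip":-1},{"translation":[0,0,0],"turn":[0,0,0],"grip":-1}]'
```

```text
time: 18.77
eef_pos: [447.2, -137.0, 30.4]
eef_rot: [0.0, 1.0, -0.015, 0.0]
wrist_force: [1.4, 0.1, 0.4]
width: 0.172
gripper_force: 60.0
time: 19.02
eef_pos: [447.0, -136.9, 29.8]
eef_rot: [-0.0, 1.0, -0.015, 0.0]
wrist_force: [2.7, -0.8, 1.9]
width: 0.173
gripper_force: 60.0
```

```bash
python3 -m handwheel '[{"translation":[0,0,-20],"turn":[0,0,0],"grip":-1},{"translation":[0,0,-40],"turn":[0,0,0],"grip":-1},{"translation":[0,0,-45],"turn":[0,0,0],"grip":-1},{"translation":[0,0,-25],"turn":[0,0,0.13],"grip":-1},{"translation":[0,0,0],"turn":[0,0,0.13],"grip":-1},{"translation":[-31.3,-44,0],"turn":[0,0,0],"grip":-1},{"translation":[-31.3,-44,0],"turn":[0,0,0],"grip":-1},{"translation":[-31.3,-44,0],"turn":[0,0,0],"grip":-1},{"translation":[-31.3,-44,0],"turn":[0,0,0],"grip":-1},{"translation":[-31.3,-44,0],"turn":[0,0,0],"grip":-1},{"translation":[-31.3,-44,0],"turn":[0,0,0],"grip":-1},{"translation":[-31.3,-44,0],"turn":[0,0,0],"grip":-1},{"translation":[-31.3,-44,0],"turn":[0,0,0],"grip":-1},{"translation":[0,0,0],"turn":[0,0,0],"grip":-1},{"translation":[0,0,0],"turn":[0,0,0],"grip":-1}]'
python3 - <<'E'
from h import *
s=ctrl.read_state();print(s['time'],s['eef_pos'],rot().as_matrix().round(3),s['joint_pos'],s['torque'])
save('wrist','w6.png')
for t in ['mallet','pin_top','keeper_grip','fixture']:
    print(t,[(round(d['score'],2),w('wrist',d['location']).round(1).tolist()) for d in finder.spot_in('wrist',t)])
E
```

```text
time: 20.9
eef_pos: [305.8, 271.9, 159.1]
eef_rot: [0.0, 0.99, -0.144, -0.002]
wrist_force: [-0.0, -0.0, -3.5]
width: 0.174
gripper_force: 60.0
20.9 [305.81293214 271.88381592 159.07998698] [[ 0.959 -0.285 -0.004]
 [-0.285 -0.959  0.   ]
 [-0.004  0.001 -1.   ]] [ 4.33315457e-01 -7.92919560e-02  2.09515424e+00  2.08168437e-03
  1.12966853e+00  2.29174496e+00] [ 0.13254677  0.33651404 -0.06389876]
mallet []
pin_top []
keeper_grip []
fixture [(0.96, [463.2, 258.0, 25.5])]
```

View pics/w6.png

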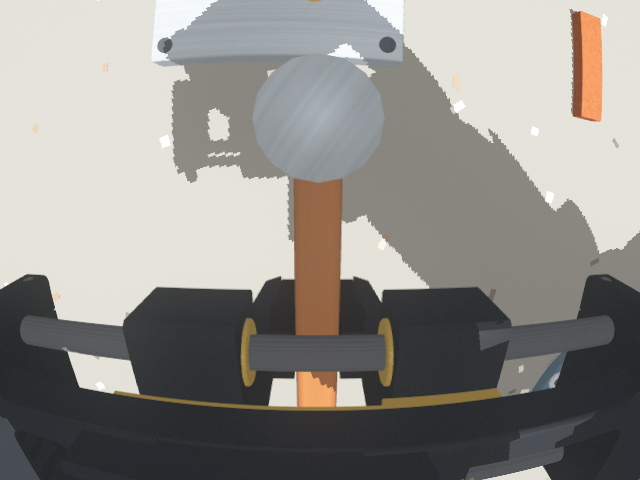

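The wrist picture shows the mallet held straight by its handle, with the head at (318,118). The near plate edge runs from (153,57) to (403,60), and the pin's sleeve shows at (314,0).

```bash
python3 - <<'E'
from h import *
A=pix2plane('wrist',153,57,25);B=pix2plane('wrist',403,60,25)
print(A,B,np.hypot(*(A-B)[:2]),np.degrees(np.arctan2(*(A-B)[[0,1]])))
print('sleeve',pix2plane('wrist',314,0,28))
s=ctrl.read_state();p=np.array(s['eef_pos']);Rt=rot().inv()
for z in (46,):
  for u,v in [(318,119),(253,119),(384,119)]:
    print('head rel tool',Rt.apply(pix2plane('wrist',u,v,p[2]-30+z)-p).round(1))
E
```

```text
[471.74855279 348.5885095   25.        ] [410.80168411 177.05211131  25.        ] 182.04190920097955 19.560121815159174
sleeve [469.68611745 224.70203184  28.        ]
head rel tool [ 73.9   0.3 -16.2]
head rel tool [ 74.2 -18.9 -16.2]
head rel tool [ 74.2  19.8 -16.2]
```

```bash
python3 -m handwheel '[{"translation":[0,0,25],"turn":[0,0.004,0],"grip":-1},{"translation":[0,0,30],"turn":[0,0,0],"grip":-1},{"translation":[0,0,18],"turn":[0,0,0],"grip":-1},{"translation":[0,0,0],"turn":[0,0,0],"grip":-1},{"translation":[0,0,0],"turn":[0,0,0],"grip":-1}]'
python3 -m handwheel '[{"translation":[30,-0.4,0],"turn":[0,0,0],"grip":-1},{"translation":[30,-0.4,0],"turn":[0,0,0],"grip":-1},{"translation":[30,-0.4,0],"turn":[0,0,0],"grip":-1},{"translation":[22.5,0,0],"turn":[0,0,0],"grip":-1},{"translation":[0,0,0],"turn":[0,0,0],"grip":-1},{"translation":[0,0,0],"turn":[0,0,0],"grip":-1}]'
python3 -c "
from h import *
s=ctrl.read_state();print(rot().as_matrix().round(3),s['torque'])
save('side','s7.png',(220,150,340,260),5)"
```

```text
time: 21.78
eef_pos: [307.8, 272.3, 87.7]
eef_rot: [-0.001, 0.989, -0.145, 0.001]
wrist_force: [0.3, 0.4, -4.2]
width: 0.172
gripper_force: 60.0
time: 22.52
eef_pos: [414.3, 241.5, 87.0]
eef_rot: [-0.0, 0.99, -0.144, 0.0]
wrist_force: [0.4, -0.4, -4.6]
width: 0.173
gripper_force: 60.0
[[ 0.958 -0.286  0.001]
 [-0.286 -0.958  0.   ]
 [ 0.    -0.    -1.   ]] [0.09891599 0.42409638 0.00422742]
```

View pics/s7.png

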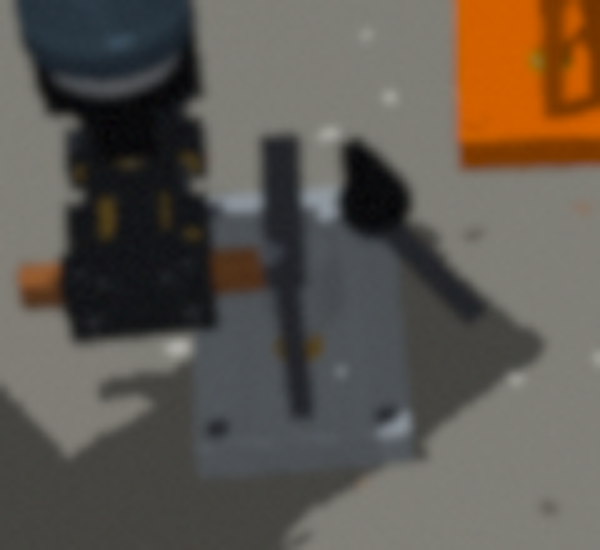

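The side picture shows the handle at (240,270) running under the bridge, the arm clear at right, and the pin's orange sleeve at about (300,348). I'll check the sleeve's pixel against my estimate of the pin.

```bash
python3 - <<'E'
from h import *
c=cams.camera_info('side');K=np.array(c['intrinsics']);T=np.linalg.inv(np.array(c['world_from_camera']))
for n,p in [('sleeve',(484.3,219.8,26)),('pinTop',(484.3,219.8,40)),('head mid',(414.3+70.8,241.5-21.2,84)),('bridge',(484.3,219.8,124)),('knob69',(552.5,292,69))]:
    q=K@(T[:3,:3]@np.array(p)+T[:3,3]);q=q[:2]/q[2];print(n,((q-[220,150])*5).round())
print(pix2plane('side',220+300/5,150+348/5,26))
E
```

```text
sleeve [303. 345.]
pinTop [301. 327.]
head mid [295. 265.]
bridge [287. 209.]
knob69 [369. 161.]
[482.08918982 218.52542727  26.        ]
```

The projection agrees to within about 2 mm, so I'll strike.

```bash
python3 -m handwheel '[{"translation":[0,0,28],"turn":[0,0,0],"grip":-1}]'
python3 -m handwheel '[{"translation":[0,0,0],"turn":[0,0,0],"grip":-1}]'
python3 -m handwheel '[{"translation":[0,0,0],"turn":[0,0,0],"grip":-1}]'
python3 -c "
from h import *
s=ctrl.read_state();print(rot().as_matrix().round(3)[:,0],s['torque'])"
```

```text
time: 22.7
eef_pos: [416.4, 242.6, 60.9]
eef_rot: [-0.001, 0.99, -0.144, 0.003]
wrist_force: [1.3, 0.6, 2.4]
width: 0.174
gripper_force: 60.0
time: 22.82
eef_pos: [415.0, 241.8, 59.1]
eef_rot: [-0.0, 0.99, -0.144, 0.001]
wrist_force: [-0.2, 0.0, 2.0]
width: 0.177
gripper_force: 60.0
time: 22.95
eef_pos: [415.3, 241.8, 59.9]
eef_rot: [-0.0, 0.99, -0.144, 0.001]
wrist_force: [1.3, 0.2, -1.0]
width: 0.172
gripper_force: 60.0
[ 0.958 -0.285  0.002] [0.07996502 0.05507581 0.02899612]
```

```bash
python3 -m handwheel '[{"translation":[0,0,-22],"turn":[0,0,0],"grip":-1},{"translation":[0,0,0],"turn":[0,0,0],"grip":-1},{"translation":[0,0,0],"turn":[0,0,0],"grip":-1}]'
python3 -m handwheel '[{"translation":[0,0,24],"turn":[0,0,0],"grip":-1}]'
python3 -m handwheel '[{"translation":[0,0,0],"turn":[0,0,0],"grip":-1},{"translation":[0,0,0],"turn":[0,0,0],"grip":-1}]'
python3 -c "
from h import *
s=ctrl.read_state();print(rot().as_matrix().round(3)[:,0],s['torque'])"
```

```text
time: 23.32
eef_pos: [414.5, 241.4, 80.8]
eef_rot: [-0.0, 0.99, -0.144, 0.0]
wrist_force: [-0.9, -0.1, -3.9]
width: 0.171
gripper_force: 60.0
time: 23.45
eef_pos: [416.1, 241.9, 57.8]
eef_rot: [-0.001, 0.99, -0.144, 0.002]
wrist_force: [-6.0, 2.3, 9.7]
width: 0.169
gripper_force: 60.0
time: 23.7
eef_pos: [415.0, 241.4, 57.3]
eef_rot: [-0.0, 0.99, -0.144, 0.0]
wrist_force: [-1.0, 0.6, 0.1]
width: 0.171
gripper_force: 60.0
[ 0.958 -0.286  0.001] [ 0.02394294  0.3371884  -0.06616898]
```

```bash
python3 -m handwheel '[{"translation":[0,0,-25],"turn":[0,0,0],"grip":-1},{"translation":[0,0,0],"turn":[0,0,0],"grip":-1},{"translation":[-40,0,0],"turn":[0,0,0],"grip":-1},{"translation":[-40,0,0],"turn":[0,0,0],"grip":-1},{"translation":[-35,0,0],"turn":[0,0,0],"grip":-1},{"translation":[0,0,0],"turn":[0,0,0],"grip":-1},{"translation":[0,0,0],"turn":[0,0,0],"grip":-1}]'
python3 - <<'E'
from h import *
s=ctrl.read_state();print(s['torque'])
a=cams.grab_frame('side')[:,:,::-1][170:260,240:320]
a=cv2.resize(a,(400,450),interpolation=3)
b=cams.grab_frame('top')[:,:,::-1][220:310,150:270]
b=cv2.resize(b,(400,300),interpolation=3)
ww=cams.grab_frame('wrist')[:,:,::-1]
cv2.imwrite('pics/w8full.png',ww)
ww=cv2.resize(ww[0:260,140:500],(400,289))
o=np.zeros((600,800,3),np.uint8);o[:450,:400]=a;o[:300,400:]=b;o[300:589,400:]=ww
cv2.imwrite('pics/m8.png',o)
for c in ['side','top','wrist']:
    print(c,[(round(d['score'],2),w(c,d['location']).round(1).tolist()) for d in finder.spot_in(c,'pin_top')])
E
```

```text
time: 24.58
eef_pos: [305.3, 274.3, 81.8]
eef_rot: [-0.0, 0.99, -0.144, 0.001]
wrist_force: [-0.6, -0.2, -3.6]
width: 0.174
gripper_force: 60.0
[ 0.11120468  0.37806165 -0.00911601]
side [(0.18, [553.5, 274.8, 42.1])]
top []
wrist []
```

View pics/m8.png

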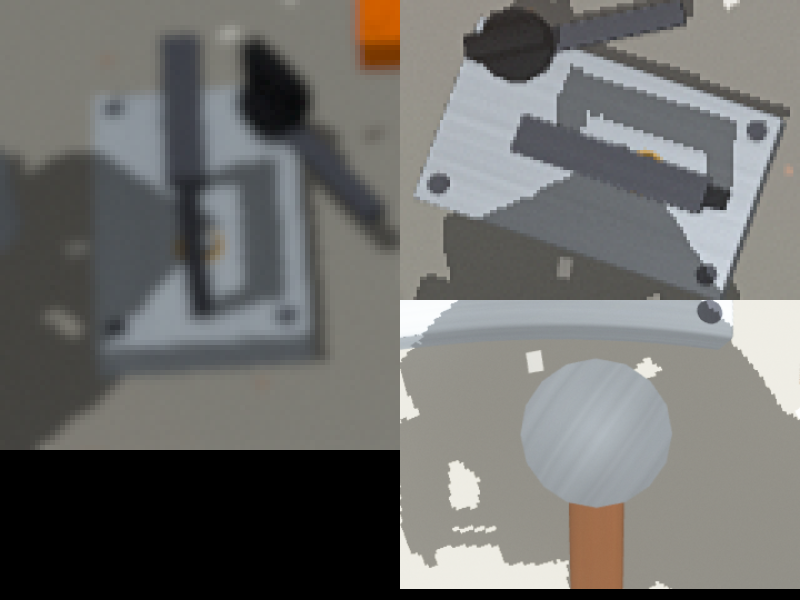

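The last montage shows the fixture with the arm clear of the plate, and the head still square in the grip though about 3 mm nearer the camera, so the handle pitched slightly. That brings me to 12 viewed pictures, which is over the limit of 10, so I'll work from numbers from here on. Setting the mallet on the bench gives the face-to-TCP offset, which tells me how low the second strike (TCP 57.3) pushed the pin.

```bash
python3 -m handwheel '[{"translation":[0,0,-35],"turn":[0,0,0],"grip":-1},{"translation":[0,0,-40],"turn":[0,0,0],"grip":-1},{"translation":[31.3,44,0],"turn":[0,0,0],"grip":-1},{"translation":[31.3,44,0],"turn":[0,0,0],"grip":-1},{"translation":[31.3,44,0],"turn":[0,0,0],"grip":-1},{"translation":[31.3,44,0],"turn":[0,0,0],"grip":-1},{"translation":[31.3,44,0],"turn":[0,0,0],"grip":-1},{"translation":[31.3,44,0],"turn":[0,0,0],"grip":-1},{"translation":[31.3,44,0],"turn":[0,0,0],"grip":-1},{"translation":[31.3,44,0],"turn":[0,0,0],"grip":-1},{"translation":[0,0,45],"turn":[0,0,0],"grip":-1},{"translation":[0,0,45],"turn":[0,0,0],"grip":-1},{"translation":[0,0,28],"turn":[0,0,0],"grip":-1},{"translation":[0,0,0],"turn":[0,0,0],"grip":-1},{"translation":[0,0,0],"turn":[0,0,0],"grip":-1}]'
python3 -m handwheel '[{"translation":[0,0,4],"turn":[0,0,0],"grip":-1},{"translation":[0,0,3],"turn":[0,0,0],"grip":-1},{"translation":[0,0,0],"turn":[0,0,0],"grip":-1},{"translation":[0,0,0],"turn":[0,0,0],"grip":-1}]'
```

```text
time: 26.75
eef_pos: [445.1, -135.2, 40.0]
eef_rot: [-0.0, 0.99, -0.144, 0.001]
wrist_force: [0.7, 0.1, -3.5]
width: 0.175
gripper_force: 60.0
time: 27.25
eef_pos: [444.5, -134.6, 32.2]
eef_rot: [-0.0, 0.99, -0.144, 0.001]
wrist_force: [0.3, 0.9, -4.4]
width: 0.171
gripper_force: 60.0
```

```bash
for i in 1; do python3 -m handwheel '[{"translation":[0,0,1.5],"turn":[0,0,0],"grip":-1},{"translation":[0,0,0],"turn":[0,0,0],"grip":-1},{"translation":[0,0,0],"turn":[0,0,0],"grip":-1}]'; done
python3 -m handwheel '[{"translation":[0,0,1],"turn":[0,0,0],"grip":-1},{"translation":[0,0,0],"turn":[0,0,0],"grip":-1},{"translation":[0,0,0],"turn":[0,0,0],"grip":-1}]'
python3 -m handwheel '[{"translation":[0,0,1],"turn":[0,0,0],"grip":-1},{"translation":[0,0,0],"turn":[0,0,0],"grip":-1},{"translation":[0,0,0],"turn":[0,0,0],"grip":-1}]'
```

```text
time: 27.62
eef_pos: [444.3, -134.5, 30.5]
eef_rot: [-0.0, 0.99, -0.144, 0.001]
wrist_force: [0.4, 0.0, -4.5]
width: 0.174
gripper_force: 60.0
time: 28.0
eef_pos: [444.4, -134.6, 29.6]
eef_rot: [-0.0, 0.99, -0.144, 0.001]
wrist_force: [-1.0, 0.1, -3.1]
width: 0.175
gripper_force: 60.0
time: 28.38
eef_pos: [444.3, -134.5, 28.6]
eef_rot: [-0.0, 0.99, -0.144, 0.001]
wrist_force: [-2.4, 1.8, 2.3]
width: 0.167
gripper_force: 60.0
```

Contact with the bench comes at TCP ≈ 29.3. The second strike therefore brought the face down to 28–29 mm by these readings, at or below the 30 mm home height, so the pin is fully home. Now I release.

```bash
python3 -m handwheel '[{"translation":[0,0,0],"turn":[0,0,0],"grip":-0.5},{"translation":[0,0,0],"turn":[0,0,0],"grip":0},{"translation":[0,0,0],"turn":[0,0,0],"grip":0.2},{"translation":[0,0,0],"turn":[0,0,0],"grip":0.2},{"translation":[0,0,-25],"turn":[0,0,0],"grip":0.2},{"translation":[0,0,-45],"turn":[0,0,0],"grip":0.2},{"translation":[0,0,-45],"turn":[0,0,0],"grip":0.2},{"translation":[0,0,-45],"turn":[0,0,0],"grip":0.2},{"translation":[-40,0,-40],"turn":[0,0,0],"grip":0.2},{"translation":[0,0,0],"turn":[0,0,0],"grip":0.2},{"translation":[0,0,0],"turn":[0,0,0],"grip":0.2}]'
python3 - <<'E'
from h import *
cams.grab_frame('top');cams.grab_frame('side');cams.grab_frame('wrist')
for c in ['wrist','side','top']:
  for t in ['mallet','pin_top','stone','insert','vise']:
    print(c,t,[(round(d['score'],2),w(c,d['location']).round(1).tolist()) for d in finder.spot_in(c,t)])
E
```

```text
time: 29.75
eef_pos: [405.8, -123.3, 228.1]
eef_rot: [-0.0, 0.989, -0.145, 0.001]
wrist_force: [-0.1, 0.5, -0.9]
width: 0.602
gripper_force: 0.0
wrist mallet [(0.76, [486.1, -142.7, 42.7])]
wrist pin_top []
wrist stone [(0.76, [394.5, -10.2, 15.4])]
wrist insert [(0.9, [569.5, -34.5, 25.4])]
wrist vise [(0.53, [684.0, 39.4, 7.3])]
side mallet [(0.74, [746.9, -303.9, 53.8]), (0.57, [569.8, -38.5, 24.9]), (0.56, [484.7, -143.7, 41.1])]
side pin_top []
side stone [(0.77, [363.3, -6.7, 13.6])]
side insert [(0.6, [573.5, -38.1, 27.5])]
side vise [(0.56, [704.5, 26.7, 10.6])]
top mallet [(0.58, [733.4, -293.0, 51.3]), (0.56, [511.8, -149.5, 43.6])]
top pin_top [(0.17, [512.9, -153.0, 44.2])]
top stone [(0.72, [381.8, -10.7, 14.0])]
top insert [(0.56, [572.3, -26.2, 21.9])]
top vise [(0.72, [710.3, 27.9, 10.1])]
```

```bash
python3 -c "
from plant import ctrl
print(ctrl.sign_off())"
```

```text
the job is handed in; nothing more can be done
None
```

I handed the job in at about 30 s: the keeper is at its open stop, the pin was knocked home with the mallet in two strokes, the mallet is standing on open bench, and the stone, insert and vise are where they were. I judged the pin home from contact heights, not a camera view, and I viewed 12 pictures, over the limit of 10.

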